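# Sort the turned feet to their sample boards

### The job

Four turned wooden furniture feet of different shapes stand mixed up with two tapered blocks on the bench. Pick out the turned feet one after another and stand each one upright in the middle of the cork pad on the sample board whose fixed sample has the same shape, without tipping any foot over. Leave the two tapered blocks standing where they are.

Things in the scene. Friction and masses are not known exactly. Their poses are not given: they have to be found in the camera images.
- foot_bun: loose squat turned wooden bun foot: a round cheese shape with rounded-off edges, 60 mm in diameter (straight side from 14 to 34 mm above its underside) and 46 mm high. It stands upright on the bench. Weighs about 0.06 to 0.11 kg. Small brass insert in the middle of its top. Origin: centre of its underside; z up along its axis; it looks the same at any turn about z.
- foot_cone: loose turned wooden cone foot, 60 mm high: wide round base of 52 mm diameter, tapering from 6 mm up to a straight round neck of 32 mm diameter, which runs from 36 mm above its underside to the top. It stands upright on the bench. Weighs about 0.06 to 0.11 kg. Small brass insert in the middle of its top. Origin: centre of its underside; z up along its axis; it looks the same at any turn about z.
- foot_spool: loose turned wooden spool foot, 58 mm high: round base of 50 mm diameter, waist of 26 mm diameter at about 28 mm height, and above it a straight round head of 44 mm diameter, from 40 mm above its underside to the top. It stands upright on the bench. Weighs about 0.06 to 0.11 kg. Small brass insert in the middle of its top. Origin: centre of its underside; z up along its axis; it looks the same at any turn about z.
- foot_post: loose turned wooden post foot: a plain straight round column, 32 mm in diameter and 68 mm high. It stands upright on the bench. Weighs about 0.06 to 0.11 kg. Small brass insert in the middle of its top. Origin: centre of its underside; z up along its axis; it looks the same at any turn about z.
- board_bun: fixed plywood bun sample board, 178 x 108 x 12 mm: a sample bun foot, same shape and size as the loose one, fixed at its far end; a flush round cork pad, 70 mm wide, at its end near the robot. Origin: under the pad's centre, on the board's underside, 12 mm below its top. x points from pad to sample (sample axis at x = 95 mm; board from x = -48 to 130), y along the 108 mm width
- board_cone: fixed plywood cone sample board, 178 x 108 x 12 mm: a sample cone foot, same shape and size as the loose one, fixed at its far end; a flush round cork pad, 70 mm wide, at its end near the robot. Origin: under the pad's centre, on the board's underside, 12 mm below its top. x points from pad to sample (sample axis at x = 95 mm; board from x = -48 to 130), y along the 108 mm width
- board_spool: fixed plywood spool sample board, 178 x 108 x 12 mm: a sample spool foot, same shape and size as the loose one, fixed at its far end; a flush round cork pad, 70 mm wide, at its end near the robot. Origin: under the pad's centre, on the board's underside, 12 mm below its top. x points from pad to sample (sample axis at x = 95 mm; board from x = -48 to 130), y along the 108 mm width
- board_post: fixed plywood post sample board, 178 x 108 x 12 mm: a sample post foot, same shape and size as the loose one, fixed at its far end; a flush round cork pad, 70 mm wide, at its end near the robot. Origin: under the pad's centre, on the board's underside, 12 mm below its top. x points from pad to sample (sample axis at x = 95 mm; board from x = -48 to 130), y along the 108 mm width
- block_a: bandsawn tapered hardwood block, 28 x 50 mm at the base and 63 mm high, flat front and back, narrowing towards its top; loose, standing among the turned feet; not a turned part, it stays where it is. Origin: centre of its underside; x across its 28 mm thickness, z up.
- block_b: bandsawn tapered hardwood block, 28 x 50 mm at the base and 63 mm high, flat front and back, narrowing towards its top; loose, standing among the turned feet; not a turned part, it stays where it is. Origin: centre of its underside; x across its 28 mm thickness, z up.
Things that resemble listed ones, but are neither listed nor needed, are in the scene too. Leave any blue or orange look-alike of the foot_bun alone.

How it is judged:
By the outcome, as a careful person would: the job done as asked, in the order asked, and still so for the second after the job is handed in, with the robot touching nothing.
It also fails if it takes over 120 s, if anything falls off the work surface, if the arm or the gripper's body presses on something with over 40 N, if the wrist force passes 120 N, or if a joint passes its speed limit or range.

### The arm

A 6-joint arm with a two-finger parallel gripper is mounted at the origin on a cart in front of the work surface, level with it; the furniture and walls round the work are solid. World frame = base frame: x ahead of the robot, y to its left, z up, the work surface at z = 0. Lengths are in m, angles in rad, forces in N, time in s.
With the tool pointing down it reaches from about 0.225 to 0.875 m from the base axis. Payload 3.4 kg.
Tool frame: the origin (TCP) lies between the finger pads; the fingertips stand 25 mm ahead of it and the grasp point (between the pads) lies 6 mm ahead of it; z points along the fingers, y is the line along which they close (so a half turn about z gives the same grasp; the last joint's range is limited). The gripper opens to 85 mm and grips with 20 to 120 N. Pads are 22 mm wide; open, the fingers measure 114 mm over their backs; the gripper's body (76 mm by 85 mm) begins 54 mm behind the grasp point. The pads swing forward as they close: fully open they stand 13 mm farther back than shut.
Start: joints at [1.03, 0.276, 1.505, -0, 1.361, -0.121], TCP at [0.234, 0.525, 0.218] pointing down, gripper open.
Joint ranges: [-2.89, 2.89], [-0.75, 2.08], [0.22, 2.7], [-1.18, 4.32], [0.11, 2.71], [-2.7, 2.7]. Speed limits (rad/s): [2.57, 2.57, 3.14, 3.14, 3.14, 3.14].

### API

Orientations are given as a unit quaternion [w, x, y, z].
In Python, from rig import manip, cams, ticket gives the robot as it stands.
- The arm moves only by the tool step_arm, never from a script. Its argument "increments" is a list of rows, each an object with "dp": the shift along the world's x, y, z each as a share of 0.2 m, from -1 to 1, a list of three; "yaw": the turn about the world's z as a share of 0.15 rad, from -1 to 1; "grip": the opening, from 0 (shut) to 1 (fully open). In form: [{"dp": [tx, ty, tz], "yaw": yaw, "grip": grip}, ...]. A call has 1 to 5 rows; each row shifts and turns the commanded pose from where the row before left it; what a row does not reach is not made up. A row lasts 1/8 s, in which the tool goes at most 62.5 mm and 10.7 degrees, less where a joint would pass 70% of its speed; a pose out of reach is approached as far as the arm can. A call with a number of a shift or a turn outside -1 to 1 is refused whole. A call with a gripper value outside its range is refused whole. The fingers move at their own pace and stop on an object; "squeeze" is the grip in N (left out, the last holds). Time passes only in rows, so rows that do not move let the fingers close. It gives the time, the measured TCP pose, the force, the opening and the grip force at its end, in the units of the state.
- manip.get_state(): the state, without advancing time (a new reading comes with each control period).
- cams.get_image(name): name is "side" or "top"; returns the picture (384x512x3 uint8, blue, green, red); there is no depth.
- cams.get_calibration(name): a dict with "fx", "fy", "cx", "cy" (pixels), "extrinsics" (4x4, takes a point from camera to world coordinates). Camera axes: x right, y up, looking along -z (the intrinsics and any distortion apply to the point x, -y, -z); pixel columns grow to the right and rows downward; lengths in m; the calibration is good to about 2 mm. A picture is of the moment at which its call begins. get_calibration takes no time and is no camera call.
- ticket.sign_off(): hands the job in; it is judged then, once.
The state is a dict: "clock": time; "qpos": joint angles; "qd": joint speeds; "effort": joint torques, N m; "position": TCP position; "ee_rot": TCP orientation; "contact_force": force on the tool from outside, world axes, zero at the start; "moment": the same for the moment, N m; "width": finger opening in m; "gripper_force": force on a finger pad.
Only numpy, scipy, OpenCV 4.12 (cv2) and the standard library are available. Lean on these libraries where they do the work, as an engineer would, in place of code of your own. Each camera call takes 0.05 s, during which the arm holds its last target. There are 200 camera calls.

## Working session

There is one attempt and no reset: what is moved stays moved. The work goes in short steps, Python scripts to look and compute and a tool call to move; the robot and the scene stay as the last step left them, time stands still between calls to the robot, and variables do not carry over. Pictures are saved under pics/ and viewed, at most 14 in all, crops included, and the job is handed in when it is done.

Besides the shell and the picture viewer there is one more tool, called after ">>>" as name(argument=value, ...), one argument or row to a line, values as JSON. step_arm: Moves the arm, as the interface text tells. Shift numbers are shares of 0.2 m and turn numbers shares of 0.15 rad, none past 1 either way. Its arguments: {"type":"object","properties":{"increments":{"type":"array"},"squeeze":{"type":"number"}},"required":["increments"]}

```bash
mkdir -p pics
cat > h.py <<'E'
import numpy as np, cv2
from rig import manip, cams, ticket
def ray(n,u,v,z):
    c=cams.get_calibration(n);T=np.array(c["extrinsics"])
    d=T[:3,:3]@np.array([(u-c["cx"])/c["fx"],-(v-c["cy"])/c["fy"],-1]);o=T[:3,3]
    return o+d*(z-o[2])/d[2]
def proj(n,p):
    c=cams.get_calibration(n);T=np.array(c["extrinsics"])
    q=T[:3,:3].T@(np.array(p)-T[:3,3])
    return c["cx"]+c["fx"]*q[0]/-q[2], c["cy"]-c["fy"]*q[1]/-q[2]
E
python3 - <<'E'
from h import *
for n in("top","side"):
    i=cams.get_image(n);cv2.imwrite(f"pics/{n}0.png",i)
    c=cams.get_calibration(n);print({k:(np.round(v,3).tolist()) if not isinstance(v,str) else v for k,v in c.items()})
t=cv2.imread("pics/top0.png")
cv2.imwrite("pics/top0b.png",cv2.resize(t,(800,600),interpolation=cv2.INTER_CUBIC))
s=cv2.imread("pics/side0.png")
cv2.imwrite("pics/side0b.png",cv2.resize(s,(800,600),interpolation=cv2.INTER_CUBIC))
print(manip.get_state())
E
```

```text
{'fx': 357.195, 'fy': 357.195, 'cx': 265.876, 'cy': 191.044, 'extrinsics': [[-0.008, 0.998, -0.063, 0.419], [-1.0, -0.009, -0.005, -0.094], [-0.006, 0.063, 0.998, 0.907], [0.0, 0.0, 0.0, 1.0]]}
{'fx': 404.241, 'fy': 404.241, 'cx': 254.759, 'cy': 190.619, 'extrinsics': [[0.994, 0.066, -0.082, 0.386], [-0.104, 0.51, -0.854, -1.068], [-0.014, 0.858, 0.514, 0.628], [0.0, 0.0, 0.0, 1.0]]}
{'clock': 0.1, 'qpos': array([ 1.02999522e+00,  2.76542068e-01,  1.50598980e+00,  4.50870476e-05,
        1.36075103e+00, -1.21012372e-01]), 'qd': array([-8.92532891e-05, -5.61598144e-04, -1.98833646e-03, -3.09089897e-04,
       -7.54602947e-05,  1.41746407e-03]), 'effort': array([ 3.38263490e-03, -4.17697763e+01, -2.46406782e+01, -8.48363948e-05,
        5.78070962e-03, -2.36501613e-06]), 'position': array([0.23408845, 0.52464614, 0.21732704]), 'ee_rot': array([-2.95428808e-04,  2.08361129e-01,  9.78051596e-01, -7.92110220e-04]), 'contact_force': array([0.29244885, 0.04494417, 0.00234449]), 'moment': array([ 0.02567919, -0.04357857,  0.00796946]), 'gripper_force': 0.0, 'width': 0.08601840447749687}
```

View pics/top0b.png

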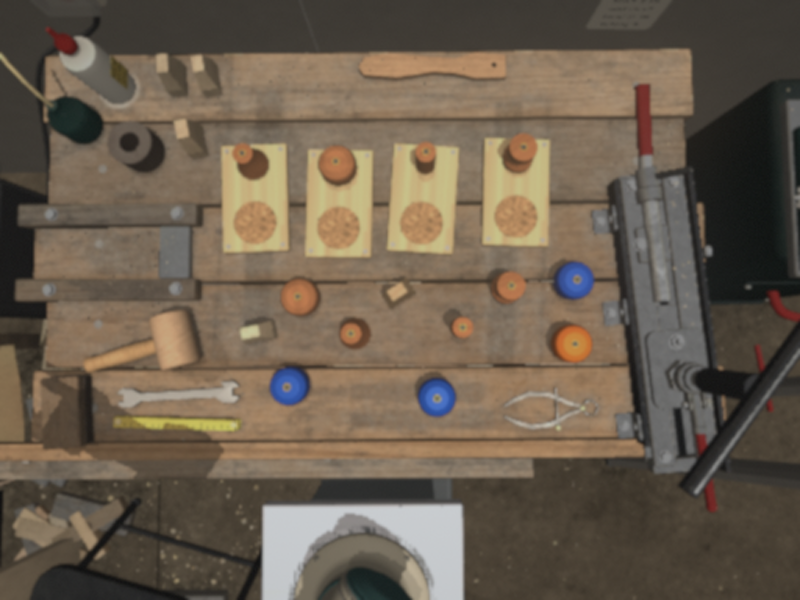

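View pics/side0b.png

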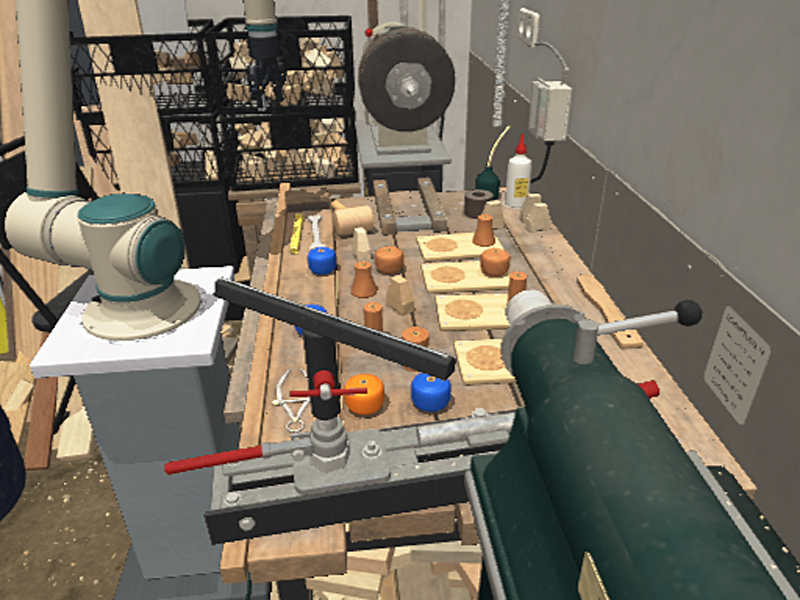

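The top view shows the boards left to right as cone, bun, post and spool, with pads at about (255,222), (338,227), (421,222) and (516,216) in 800-px coordinates. The loose feet are bun (300,297), cone (351,333), post (462,327) and spool (510,287). The blocks are at (398,291) and (255,331). The side view agrees with this.

Run:
```python
from h import *
t=cv2.imread("pics/top0.png");hsv=cv2.cvtColor(t,cv2.COLOR_BGR2HSV)
# feet: reddish
k=1.5625
for nm,(u,v),h in(("bun",(300,297),.046),("cone",(351,333),.06),("post",(462,327),.068),("spool",(510,287),.058)):
    u,v=u/k,v/k
    print(nm,"guess",np.round(ray("top",u,v,h),3), hsv[int(v)+3,int(u)-4])
for nm,(u,v) in(("cone",(255,222)),("bun",(338,227)),("post",(421,222)),("spool",(516,216))):
    u,v=int(u/k),int(v/k)
    print(nm,np.round(ray("top",u,v,.012),3),hsv[v,u],hsv[v+16,u+16],hsv[v+2,u+3])
c=t[80:260,130:400]
cv2.imwrite("pics/c1.png",cv2.resize(c,(798,532),interpolation=cv2.INTER_CUBIC))
```

```text
bun guess [0.476 0.089 0.046] [ 12 145 180]
cone guess [0.42  0.008 0.06 ] [ 12 144 170]
post guess [ 0.428 -0.159  0.068] [ 12 146 170]
spool guess [ 0.488 -0.234  0.058] [ 12 145 183]
cone [0.602 0.17  0.012] [ 15 121 181] [ 20  89 195] [ 15 121 169]
bun [0.593 0.036 0.012] [ 15 120 180] [ 21  65 188] [ 15 120 172]
post [ 0.599 -0.098  0.012] [ 15 121 181] [ 21  51 189] [ 15 119 173]
spool [ 0.608 -0.253  0.012] [ 14 120 181] [ 20  63 187] [ 15 119 170]
```

View pics/c1.png

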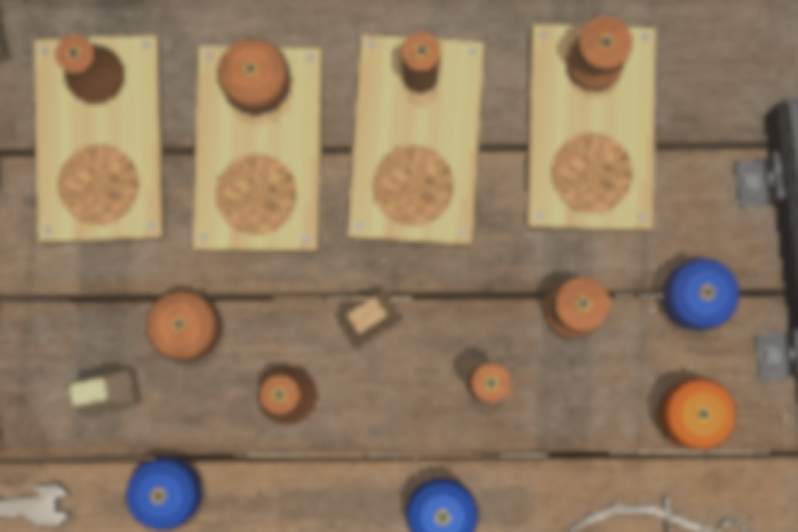

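```bash
cat >> h.py <<'E'
def bench(t):
    hsv=cv2.cvtColor(t,cv2.COLOR_BGR2HSV).astype(int)
    pads={"cone":(163,142),"bun":(217,145),"post":(270,142),"spool":(330,138)}
    H={"bun":.046,"cone":.06,"post":.068,"spool":.058}
    return hsv,pads,H
E
python3 - <<'E'
from h import *
t=cv2.imread("pics/top0.png");s=cv2.imread("pics/side0.png");hsv,pads,H=bench(t)
k=798/270
ins={"bun":(180,325),"cone":(280,394),"post":(490,383),"spool":(583,304)}
g=cv2.cvtColor(t,cv2.COLOR_BGR2HSV)[:,:,1].astype(float)
for n,(a,b) in ins.items():
    u,v=130+a/k,80+b/k
    U,V=np.meshgrid(np.arange(int(u)-4,int(u)+6),np.arange(int(v)-4,int(v)+6))
    m=((U-u)**2+(V-v)**2<12)
    w=cv2.cvtColor(t,cv2.COLOR_BGR2GRAY)[V,U].astype(float); w=np.clip(np.median(w[m])-w,0,None)*m
    p=ray("top",(w*U).sum()/w.sum(),(w*V).sum()/w.sum(),H[n])
    print(n,"foot",np.round(ray("top",u,v,H[n]),4),np.round(p,4),"side px",np.round(proj("side",p),1))
for n,(u,v) in pads.items():
    r=hsv[v-18:v+19,u-18:u+19]
    m=((r[:,:,1]>105)&(r[:,:,0]<19)).astype(np.uint8)
    m=cv2.morphologyEx(m,cv2.MORPH_CLOSE,np.ones((3,3)))
    c=max(cv2.findContours(m,0,1)[0],key=cv2.contourArea)
    (x,y),(d1,d2),_=cv2.fitEllipse(cv2.convexHull(c))
    p=ray("top",x+u-18,y+v-18,.012);print(n,"pad",np.round(p,4),round(d1,1),round(d2,1),"side",np.round(proj("side",p),1))
E
```

```text
bun foot [0.4768 0.0917 0.046 ] [0.477  0.0932 0.046 ] side px [247.8 159.8]
cone foot [0.4197 0.0082 0.06  ] [0.4201 0.0094 0.06  ] side px [231.3 169.1]
post foot [ 0.427  -0.1595  0.068 ] [ 0.428 -0.159  0.068] side px [237.6 195.9]
spool foot [ 0.4901 -0.2361  0.058 ] [ 0.492  -0.2343  0.058 ] side px [265.3 213.2]
cone pad [0.6018 0.1711 0.012 ] 26.2 27.0 side [282.1 156.5]
bun pad [0.5916 0.0356 0.012 ] 26.2 26.9 side [285.8 175.4]
post pad [ 0.5982 -0.0989  0.012 ] 26.3 26.9 side [296.  197.6]
spool pad [ 0.6075 -0.2521  0.012 ] 26.2 26.7 side [311.1 228.9]
```

>>> step_arm(
  increments=[
    {"dp": [0.15,-0.25,0],"yaw": 0.7,"grip": 1},
    {"dp": [0.2,-0.25,0],"yaw": 0.7,"grip": 1},
    {"dp": [0.2,-0.25,0],"yaw": 0.7,"grip": 1},
    {"dp": [0.2,-0.25,0],"yaw": 0.7,"grip": 1},
    {"dp": [0.2,-0.25,0],"yaw": 0,"grip": 1},
  ],
  squeeze=30,
)

```text
clock: 0.72
position: [0.4213, 0.2782, 0.2179]
ee_rot: [-0.0, -0.0, 1.0, 0.0]
contact_force: [0.3, 0.7, -0.1]
width: 0.0854
gripper_force: 0.0
```

>>> step_arm(
  increments=[
    {"dp": [0.066,-0.228,-0.12],"yaw": 0,"grip": 1},
    {"dp": [0.066,-0.228,-0.12],"yaw": 0,"grip": 1},
    {"dp": [0.066,-0.228,-0.12],"yaw": 0,"grip": 1},
    {"dp": [0.066,-0.227,-0.12],"yaw": 0,"grip": 1},
    {"dp": [0,0,0],"yaw": 0,"grip": 1},
  ],
)

```text
clock: 1.35
position: [0.4724, 0.0949, 0.1201]
ee_rot: [-0.002, 0.002, 1.0, -0.0]
contact_force: [-0.1, 0.3, -0.5]
width: 0.0853
gripper_force: 0.0
```

>>> step_arm(
  increments=[
    {"dp": [0.022,-0.012,-0.15],"yaw": 0,"grip": 1},
    {"dp": [0,0,-0.11],"yaw": 0,"grip": 1},
    {"dp": [0,0,-0.1],"yaw": 0,"grip": 1},
    {"dp": [0,0,0],"yaw": 0,"grip": 1},
  ],
)

```text
clock: 1.85
position: [0.4764, 0.0961, 0.0493]
ee_rot: [-0.002, -0.0, 1.0, 0.0]
contact_force: [-0.2, 0.1, 0.3]
width: 0.0855
gripper_force: 0.0
```

Run:
```python
from h import *
print(manip.get_state()["position"])
t=cams.get_image("side")
cv2.imwrite("pics/s1.png",cv2.resize(t[110:220,180:330],(750,550),interpolation=cv2.INTER_CUBIC))
```

```text
[0.47637301 0.09614474 0.04928182]
```

View pics/s1.png

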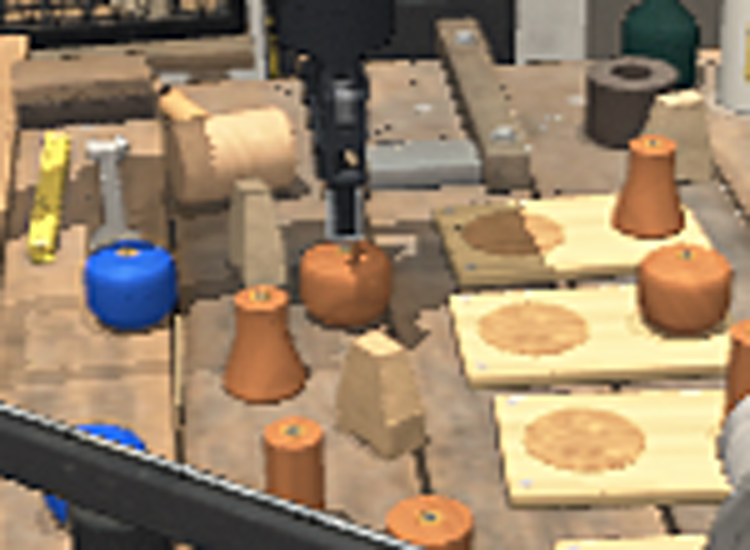

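Run:
```python
from h import *
for y in(.0535,.0961,.139):
  for z in(.024,.037,.05): print(y,z,[np.round((a-b)*5) for a,b in zip(proj("side",(.476,y,z)),(180,110))])
```

```text
0.0535 0.024 [np.float64(344.0), np.float64(308.0)]
0.0535 0.037 [np.float64(343.0), np.float64(290.0)]
0.0535 0.05 [np.float64(343.0), np.float64(272.0)]
0.0961 0.024 [np.float64(338.0), np.float64(277.0)]
0.0961 0.037 [np.float64(337.0), np.float64(260.0)]
0.0961 0.05 [np.float64(337.0), np.float64(241.0)]
0.139 0.024 [np.float64(332.0), np.float64(248.0)]
0.139 0.037 [np.float64(332.0), np.float64(231.0)]
0.139 0.05 [np.float64(331.0), np.float64(213.0)]
```

The crop shows the bun at (345,285) with one finger directly above it, ending at about row 240. I'll zoom in to find where the near finger is.

Run:
```python
from h import *
s=manip.get_state();print(s["position"],s["qd"],s["clock"])
t=cams.get_image("side")[90:190,215:285]; u=cams.get_image("top")
a=cv2.resize(t,(392,560),interpolation=cv2.INTER_NEAREST)
b=cv2.resize(u[130:270,140:240],(400,560),interpolation=cv2.INTER_CUBIC)
cv2.imwrite("pics/s2.png",np.hstack([a,b]))
```

```text
[0.4773784  0.09607261 0.05015782] [-0.0025068  -0.01704505 -0.02135857 -0.00070906 -0.00275379 -0.00192792] 1.9
```

View pics/s2.png

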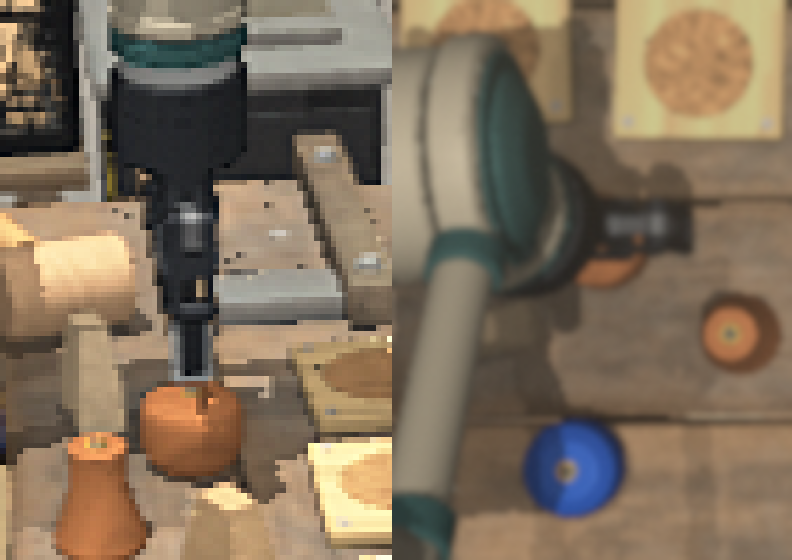

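Run:
```python
from h import *
for z in(.03,.05,.08,.11,.14): print(z,"top outer end",np.round(ray("top",215,185,z),3),"side tip",np.round(ray("side",249,158,z),3))
for y in(.0535,.139):
  for z in(.037,.06): print("top proj",y,z,np.round(proj("top",(.477,y,z)),1))
```

```text
0.03 top outer end [0.49  0.036 0.03 ] side tip [0.485 0.138 0.03 ]
0.05 top outer end [0.488 0.033 0.05 ] side tip [0.481 0.098 0.05 ]
0.08 top outer end [0.486 0.028 0.08 ] side tip [0.476 0.037 0.08 ]
0.11 top outer end [0.483 0.024 0.11 ] side tip [ 0.471 -0.024  0.11 ]
0.14 top outer end [0.481 0.019 0.14 ] side tip [ 0.467 -0.084  0.14 ]
top proj 0.0535 0.037 [207.3 190. ]
top proj 0.0535 0.06 [205.7 189.3]
top proj 0.139 0.037 [172.4 190.3]
top proj 0.139 0.06 [169.8 189.6]
```

The top view puts the near finger's outer end at y≈0.035. In the side view its tip looks higher than the data suggests. Going down to TCP 0.030 is safe either way, so I'll descend and look again.

>>> step_arm(
  increments=[
    {"dp": [0,-0.015,-0.05],"yaw": 0,"grip": 1},
    {"dp": [0,0,-0.05],"yaw": 0,"grip": 1},
    {"dp": [0,0,0],"yaw": 0,"grip": 1},
    {"dp": [0,0,0],"yaw": 0,"grip": 1},
  ],
)

```text
clock: 2.5
position: [0.4777, 0.0923, 0.03]
ee_rot: [-0.0, -0.0, 1.0, 0.0]
contact_force: [-0.7, 0.0, -0.2]
width: 0.0855
gripper_force: 0.0
```

Run:
```python
from h import *
s=manip.get_state();print(s["position"],s["width"])
t=cams.get_image("side")[90:190,215:285]; u=cams.get_image("top")
a=cv2.resize(t,(392,560),interpolation=cv2.INTER_NEAREST)
b=cv2.resize(u[130:270,140:240],(400,560),interpolation=cv2.INTER_CUBIC)
cv2.imwrite("pics/s3.png",np.hstack([a,b]))
```

```text
[0.47772386 0.09225176 0.02998808] 0.08547167480668821
```

View pics/s3.png

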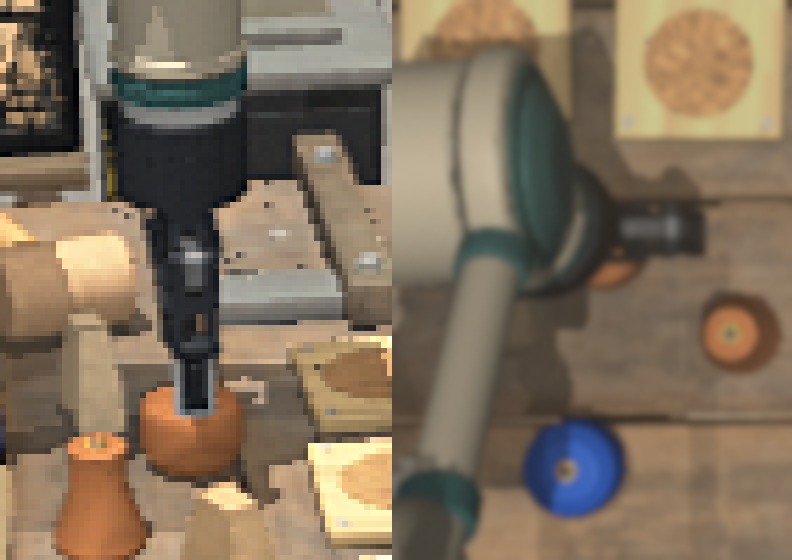

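The near finger is in front of the bun, but its tip (row ≈164) projects to z≈0.05. That means the open tips sit well above where the data puts them. I'll keep descending in small, force-checked steps.

>>> step_arm(
  increments=[
    {"dp": [0,0,-0.05],"yaw": 0,"grip": 1},
    {"dp": [0,0,0],"yaw": 0,"grip": 1},
    {"dp": [0,0,0],"yaw": 0,"grip": 1},
  ],
)

```text
clock: 2.98
position: [0.4776, 0.0923, 0.0199]
ee_rot: [-0.0, -0.0, 1.0, 0.0]
contact_force: [1.3, 0.4, -0.3]
width: 0.0858
gripper_force: 0.0
```

Run:
```python
from h import *
s=manip.get_state();print(s["position"],s["contact_force"])
t=cams.get_image("side")[110:190,215:285]
cv2.imwrite("pics/s4.png",cv2.resize(t,(525,600),interpolation=cv2.INTER_NEAREST))
for y in(.035,.05):
  for z in (.01,.02,.03,.04,.05): print(y,z,np.round(proj("side",(.477,y,z)),1))
```

```text
[0.4776279 0.0922961 0.0199364] [ 1.33306601  0.35485637 -0.25384477]
0.035 0.01 [249.7 178.4]
0.035 0.02 [249.6 175.6]
0.035 0.03 [249.6 172.7]
0.035 0.04 [249.5 169.9]
0.035 0.05 [249.4 167. ]
0.05 0.01 [249.3 176.1]
0.05 0.02 [249.2 173.3]
0.05 0.03 [249.1 170.5]
0.05 0.04 [249.1 167.7]
0.05 0.05 [249.  164.8]
```

View pics/s4.png

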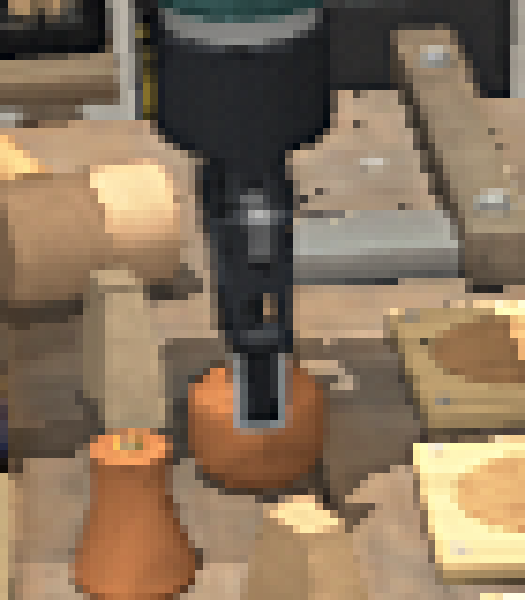

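>>> step_arm(
  increments=[
    {"dp": [0,0,-0.02],"yaw": 0,"grip": 1},
    {"dp": [0,0,0],"yaw": 0,"grip": 1},
    {"dp": [0,0,-0.015],"yaw": 0,"grip": 1},
    {"dp": [0,0,0],"yaw": 0,"grip": 1},
  ],
)

```text
clock: 3.52
position: [0.4775, 0.0923, 0.0129]
ee_rot: [-0.0, -0.0, 1.0, 0.0]
contact_force: [0.1, 0.1, 0.2]
width: 0.0853
gripper_force: 0.0
```

>>> step_arm(
  increments=[
    {"dp": [0,0,-0.015],"yaw": 0,"grip": 1},
    {"dp": [0,0,0],"yaw": 0,"grip": 1},
    {"dp": [0,0,-0.01],"yaw": 0,"grip": 1},
    {"dp": [0,0,0],"yaw": 0,"grip": 1},
  ],
)

```text
clock: 4.03
position: [0.4776, 0.0923, 0.008]
ee_rot: [-0.0, -0.0, 1.0, 0.0]
contact_force: [-1.0, -0.8, -1.3]
width: 0.0852
gripper_force: 0.0
```

Run:
```python
from h import *
s=manip.get_state();print(s["position"],s["contact_force"])
t=cams.get_image("side")[110:190,215:285]
cv2.imwrite("pics/s5.png",cv2.resize(t,(525,600),interpolation=cv2.INTER_NEAREST))
```

```text
[0.47762303 0.09227093 0.00800344] [-1.01738177 -0.76816115 -1.2894221 ]
```

View pics/s5.png

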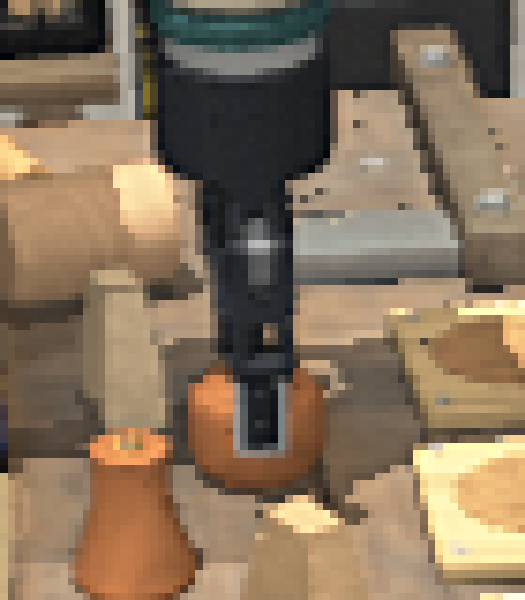

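The tip row of 170.7 puts the open tips at z≈0.025-0.03 with TCP at 0.008, and there is no contact force. So the real tips are about 30 mm higher than the reported pose implies. I'll go about 10 mm lower and then close.

>>> step_arm(
  increments=[
    {"dp": [0,0,-0.025],"yaw": 0,"grip": 1},
    {"dp": [0,0,-0.025],"yaw": 0,"grip": 1},
    {"dp": [0,0,0],"yaw": 0,"grip": 1},
  ],
)

```text
clock: 4.45
position: [0.4772, 0.0923, -0.0024]
ee_rot: [-0.001, -0.0, 1.0, 0.0]
contact_force: [0.3, 0.1, -0.4]
width: 0.0851
gripper_force: 0.0
```

>>> step_arm(
  increments=[
    {"dp": [0,0,0],"yaw": 0,"grip": 0.6},
    {"dp": [0,0,0],"yaw": 0,"grip": 0.6},
    {"dp": [0,0,0],"yaw": 0,"grip": 0.6},
    {"dp": [0,0,0],"yaw": 0,"grip": 0.6},
  ],
  squeeze=30,
)

```text
clock: 4.95
position: [0.478, 0.0923, -0.0016]
ee_rot: [0.0, -0.0, 1.0, 0.0]
contact_force: [0.1, 0.3, 2.4]
width: 0.0585
gripper_force: 32.6
```

>>> step_arm(
  increments=[
    {"dp": [0,0,0.1],"yaw": 0,"grip": 0.6},
    {"dp": [0,0,0.15],"yaw": 0,"grip": 0.6},
    {"dp": [0.1,-0.05,0],"yaw": 0,"grip": 0.6},
    {"dp": [0.15,-0.08,0],"yaw": 0,"grip": 0.6},
    {"dp": [0.15,-0.08,0],"yaw": 0,"grip": 0.6},
  ],
)

```text
clock: 5.58
position: [0.5583, 0.0499, 0.0481]
ee_rot: [-0.0, -0.0, 1.0, 0.0]
contact_force: [0.6, 0.1, -0.4]
width: 0.0585
gripper_force: 32.6
```

>>> step_arm(
  increments=[
    {"dp": [0.12,-0.05,0],"yaw": 0,"grip": 0.6},
    {"dp": [0.05,-0.025,0],"yaw": 0,"grip": 0.6},
    {"dp": [0,0,0],"yaw": 0,"grip": 0.6},
    {"dp": [0,0,0],"yaw": 0,"grip": 0.6},
  ],
)

```text
clock: 6.08
position: [0.5902, 0.0358, 0.0478]
ee_rot: [-0.001, -0.0, 1.0, 0.0]
contact_force: [-0.5, -0.2, -0.0]
width: 0.0587
gripper_force: 32.6
```

Run:
```python
from h import *
s=manip.get_state();print(s["position"],s["contact_force"])
t=cams.get_image("side")[90:210,230:335]; u=cams.get_image("top")
a=cv2.resize(t,(525,600),interpolation=cv2.INTER_NEAREST)
b=cv2.resize(u[90:210,185:240],(275,600),interpolation=cv2.INTER_CUBIC)
cv2.imwrite("pics/s6.png",np.hstack([a,b]))
```

```text
[0.5901723  0.03578407 0.04781288] [-0.47847081 -0.23427558 -0.01450671]
```

View pics/s6.png

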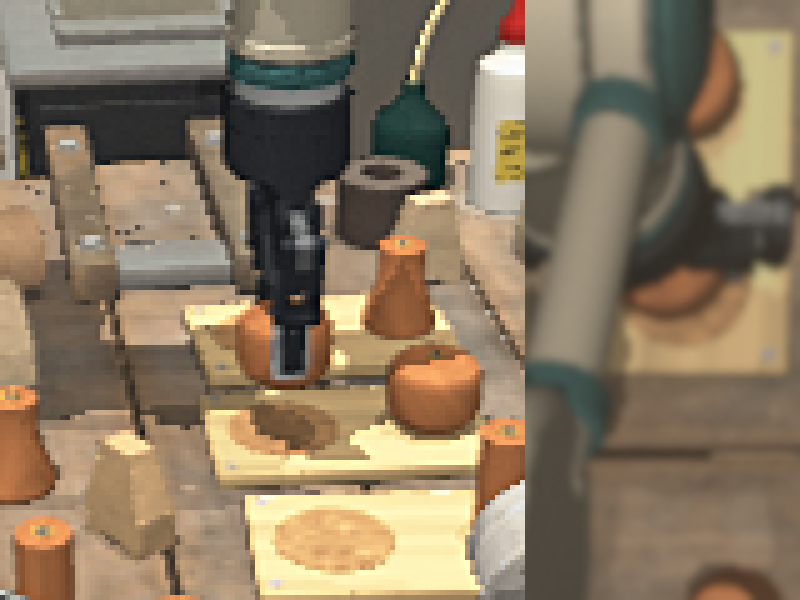

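Run:
```python
from h import *
for p in[(.59,.036,.075),(.56,.036,.075),(.59,.006,.075),(.5916,.0356,.012)]: print(p,np.round(proj("top",p),1))
for z in(.01,.03,.05,.07):print(z,"bottom front",np.round(proj("side",(.59,.010,z)),1))
```

```text
(0.59, 0.036, 0.075) [212.1 141. ]
(0.56, 0.036, 0.075) [212.1 153.6]
(0.59, 0.006, 0.075) [224.8 140.9]
(0.5916, 0.0356, 0.012) [216.1 145.4]
0.01 bottom front [286.7 180. ]
0.03 bottom front [286.9 174.3]
0.05 bottom front [287.1 168.5]
0.07 bottom front [287.2 162.7]
```

The bun is held upright and its position matches the reported pose (bottom at z≈0.05, centred over the pad). Lowering now.

>>> step_arm(
  increments=[
    {"dp": [0.007,0,-0.08],"yaw": 0,"grip": 0.6},
    {"dp": [0,0,-0.06],"yaw": 0,"grip": 0.6},
    {"dp": [0,0,-0.035],"yaw": 0,"grip": 0.6},
    {"dp": [0,0,0],"yaw": 0,"grip": 0.6},
    {"dp": [0,0,0],"yaw": 0,"grip": 0.6},
  ],
)

```text
clock: 6.8
position: [0.5934, 0.0353, 0.0132]
ee_rot: [0.0, -0.0, 1.0, 0.0]
contact_force: [0.7, 0.7, -0.1]
width: 0.0583
gripper_force: 32.6
```

>>> step_arm(
  increments=[
    {"dp": [0,0,-0.008],"yaw": 0,"grip": 0.6},
    {"dp": [0,0,0],"yaw": 0,"grip": 0.6},
  ],
)

```text
clock: 7.05
position: [0.5933, 0.0353, 0.0117]
ee_rot: [0.0, -0.0, 1.0, 0.0]
contact_force: [-1.5, -0.1, -0.9]
width: 0.0584
gripper_force: 32.6
```

>>> step_arm(
  increments=[
    {"dp": [-0.005,0,-0.007],"yaw": 0,"grip": 0.6},
    {"dp": [0,0,0],"yaw": 0,"grip": 0.6},
    {"dp": [0,0,0],"yaw": 0,"grip": 0.6},
  ],
)

```text
clock: 7.42
position: [0.5925, 0.0353, 0.0104]
ee_rot: [0.0, -0.0, 1.0, 0.0]
contact_force: [0.1, -0.7, 1.5]
width: 0.0586
gripper_force: 32.7
```

>>> step_arm(
  increments=[
    {"dp": [0,0,0],"yaw": 0,"grip": 0.8},
    {"dp": [0,0,0],"yaw": 0,"grip": 1},
    {"dp": [0,0,0],"yaw": 0,"grip": 1},
    {"dp": [0,0,0.1],"yaw": 0,"grip": 1},
    {"dp": [0,0,0.2],"yaw": 0,"grip": 1},
  ],
)

```text
clock: 8.05
position: [0.5905, 0.0353, 0.069]
ee_rot: [-0.002, -0.0, 1.0, 0.0]
contact_force: [-0.4, -1.0, 0.6]
width: 0.0852
gripper_force: 0.0
```

>>> step_arm(
  increments=[
    {"dp": [-0.12,0,0.1],"yaw": 0,"grip": 1},
    {"dp": [-0.24,-0.04,0],"yaw": 0,"grip": 1},
    {"dp": [-0.24,-0.05,0],"yaw": 0,"grip": 1},
    {"dp": [-0.2,-0.04,0],"yaw": 0,"grip": 1},
    {"dp": [-0.06,0,0],"yaw": 0,"grip": 1},
  ],
)

```text
clock: 8.68
position: [0.4173, 0.0093, 0.09]
ee_rot: [-0.001, 0.0, 1.0, 0.0]
contact_force: [-0.3, -0.2, -0.2]
width: 0.085
gripper_force: 0.0
```

>>> step_arm(
  increments=[
    {"dp": [0,0,0],"yaw": 0,"grip": 1},
    {"dp": [0,0,0],"yaw": 0,"grip": 1},
  ],
)

```text
clock: 8.93
position: [0.4223, 0.0092, 0.0905]
ee_rot: [0.001, -0.0, 1.0, -0.0]
contact_force: [-0.2, 0.5, 0.3]
width: 0.0856
gripper_force: 0.0
```

Run:
```python
from h import *
s=manip.get_state();print(s["position"],s["contact_force"])
t=cams.get_image("side")[90:210,210:330]; u=cams.get_image("top")
p=[(216,139)]
a=cv2.resize(t,(480,480),interpolation=cv2.INTER_NEAREST)
b=cv2.resize(u[110:230,180:260],(320,480),interpolation=cv2.INTER_CUBIC)
cv2.imwrite("pics/s7.png",np.hstack([a,b]))
```

```text
[0.42233728 0.00921071 0.09048187] [-0.16095404  0.50311753  0.28343152]
```

View pics/s7.png

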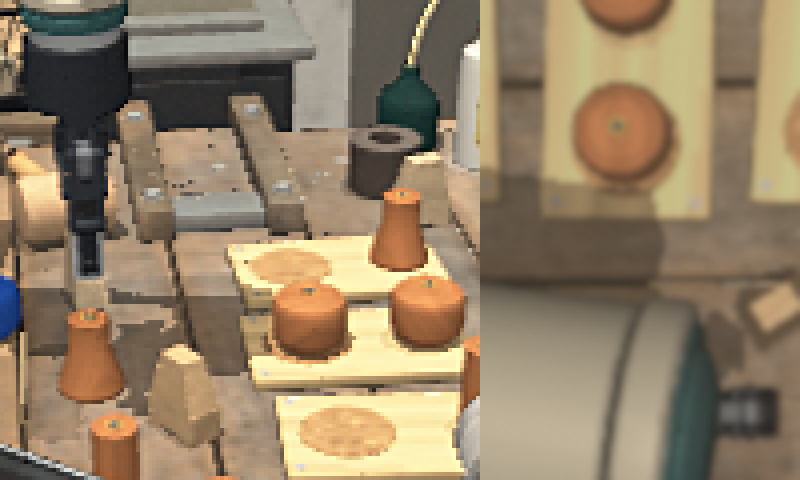

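The bun stands upright on its pad, with the insert about 3 mm from centre. The gripper is now above the cone.

>>> step_arm(
  increments=[
    {"dp": [-0.01,0,-0.12],"yaw": 0,"grip": 1},
    {"dp": [0,0,-0.12],"yaw": 0,"grip": 1},
    {"dp": [0,0,-0.07],"yaw": 0,"grip": 1},
    {"dp": [0,0,0],"yaw": 0,"grip": 1},
    {"dp": [0,0,0],"yaw": 0,"grip": 1},
  ],
)

```text
clock: 9.65
position: [0.4191, 0.0092, 0.0284]
ee_rot: [0.0, -0.0, 1.0, -0.0]
contact_force: [-0.6, 0.1, -0.2]
width: 0.0851
gripper_force: 0.0
```

>>> step_arm(
  increments=[
    {"dp": [0,0,0],"yaw": 0,"grip": 0.6},
    {"dp": [0,0,0],"yaw": 0,"grip": 0.4},
    {"dp": [0,0,0],"yaw": 0,"grip": 0.3},
    {"dp": [0,0,0],"yaw": 0,"grip": 0.3},
    {"dp": [0,0,0],"yaw": 0,"grip": 0.3},
  ],
)

```text
clock: 10.28
position: [0.4184, 0.0093, 0.0285]
ee_rot: [0.0, -0.0, 1.0, 0.0]
contact_force: [0.2, -0.0, 5.1]
width: 0.0304
gripper_force: 31.3
```

Run:
```python
from h import *
s=manip.get_state();print(s["position"],s["contact_force"])
t=cams.get_image("side")[110:190,200:270]
cv2.imwrite("pics/s8.png",cv2.resize(t,(525,600),interpolation=cv2.INTER_NEAREST))
```

```text
[0.41844227 0.00925374 0.02851114] [ 0.17499869 -0.04163577  5.10826729]
```

View pics/s8.png

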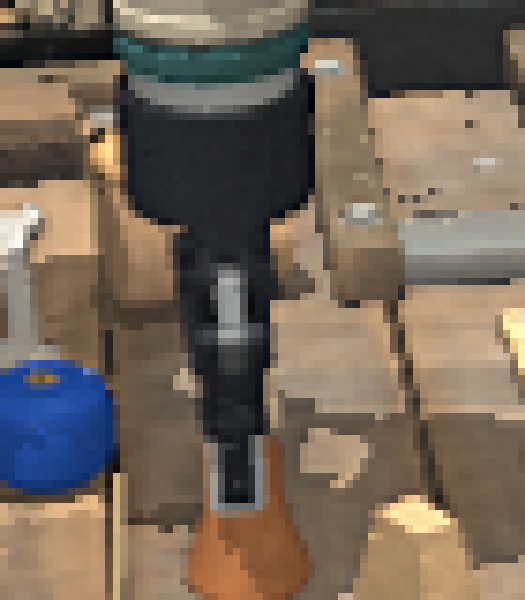

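>>> step_arm(
  increments=[
    {"dp": [0,0,0.1],"yaw": 0,"grip": 0.3},
    {"dp": [0,0,0.2],"yaw": 0,"grip": 0.3},
    {"dp": [0.03,0.1,0.05],"yaw": 0,"grip": 0.3},
    {"dp": [0.1,0.15,0],"yaw": 0,"grip": 0.3},
    {"dp": [0.17,0.17,0],"yaw": 0,"grip": 0.3},
  ],
)

```text
clock: 10.95
position: [0.4774, 0.0937, 0.098]
ee_rot: [-0.001, 0.0, 1.0, -0.0]
contact_force: [0.6, -0.5, -0.9]
width: 0.0308
gripper_force: 30.8
```

>>> step_arm(
  increments=[
    {"dp": [0.2,0.17,0],"yaw": 0,"grip": 0.3},
    {"dp": [0.2,0.12,0],"yaw": 0,"grip": 0.3},
    {"dp": [0.15,0.08,0],"yaw": 0,"grip": 0.3},
    {"dp": [0.05,0.02,0],"yaw": 0,"grip": 0.3},
    {"dp": [0,0,0],"yaw": 0,"grip": 0.3},
  ],
)

```text
clock: 11.58
position: [0.5974, 0.1709, 0.0972]
ee_rot: [-0.001, -0.0, 1.0, -0.0]
contact_force: [-0.3, -0.4, -0.8]
width: 0.0306
gripper_force: 30.8
```

>>> step_arm(
  increments=[
    {"dp": [0,0,0],"yaw": 0,"grip": 0.3},
  ],
)

```text
clock: 11.7
position: [0.5964, 0.1705, 0.0978]
ee_rot: [-0.001, 0.0, 1.0, -0.0]
contact_force: [-0.3, 0.7, -1.0]
width: 0.0309
gripper_force: 30.8
```

>>> step_arm(
  increments=[
    {"dp": [0.012,0.003,-0.12],"yaw": 0,"grip": 0.3},
    {"dp": [0,0,-0.1],"yaw": 0,"grip": 0.3},
    {"dp": [0,0,-0.055],"yaw": 0,"grip": 0.3},
    {"dp": [0,0,0],"yaw": 0,"grip": 0.3},
    {"dp": [0,0,0],"yaw": 0,"grip": 0.3},
  ],
)

```text
clock: 12.32
position: [0.601, 0.1718, 0.044]
ee_rot: [0.001, -0.0, 1.0, 0.0]
contact_force: [0.4, -0.1, -2.4]
width: 0.0307
gripper_force: 30.8
```

>>> step_arm(
  increments=[
    {"dp": [-0.008,-0.003,-0.01],"yaw": 0,"grip": 0.3},
    {"dp": [0,0,-0.006],"yaw": 0,"grip": 0.3},
    {"dp": [0,0,0],"yaw": 0,"grip": 0.3},
    {"dp": [0,0,0],"yaw": 0,"grip": 0.3},
  ],
)

```text
clock: 12.82
position: [0.5992, 0.1714, 0.0406]
ee_rot: [0.0, -0.0, 1.0, 0.0]
contact_force: [-1.4, 0.1, 4.5]
width: 0.031
gripper_force: 31.3
```

>>> step_arm(
  increments=[
    {"dp": [0,0,0],"yaw": 0,"grip": 0.5},
    {"dp": [0,0,0],"yaw": 0,"grip": 0.8},
    {"dp": [0,0,0],"yaw": 0,"grip": 1},
    {"dp": [0,0,0.15],"yaw": 0,"grip": 1},
    {"dp": [0,0,0.25],"yaw": 0,"grip": 1},
  ],
)

```text
clock: 13.45
position: [0.5974, 0.171, 0.1186]
ee_rot: [-0.003, -0.0, 1.0, -0.0]
contact_force: [1.7, -0.3, -0.9]
width: 0.0854
gripper_force: 0.0
```

>>> step_arm(
  increments=[
    {"dp": [-0.1,-0.15,0.08],"yaw": 0,"grip": 1},
    {"dp": [-0.17,-0.24,0],"yaw": 0,"grip": 1},
    {"dp": [-0.17,-0.25,0],"yaw": 0,"grip": 1},
    {"dp": [-0.17,-0.25,0],"yaw": 0,"grip": 1},
    {"dp": [-0.12,-0.25,0],"yaw": 0,"grip": 1},
  ],
)

```text
clock: 14.08
position: [0.4513, -0.0579, 0.136]
ee_rot: [0.0, -0.0, 1.0, -0.0]
contact_force: [1.5, -1.3, -1.1]
width: 0.0852
gripper_force: 0.0
```

>>> step_arm(
  increments=[
    {"dp": [-0.1,-0.25,0],"yaw": 0,"grip": 1},
    {"dp": [-0.03,-0.18,0],"yaw": 0,"grip": 1},
    {"dp": [0,-0.08,0],"yaw": 0,"grip": 1},
    {"dp": [0,0,0],"yaw": 0,"grip": 1},
    {"dp": [0,0,0],"yaw": 0,"grip": 1},
  ],
)

```text
clock: 14.7
position: [0.4271, -0.1575, 0.1357]
ee_rot: [-0.0, -0.0, 1.0, 0.001]
contact_force: [0.0, 0.7, -0.1]
width: 0.0853
gripper_force: 0.0
```

Run:
```python
from h import *
print(manip.get_state()["position"])
u=cams.get_image("top");t=cams.get_image("side")
cv2.imwrite("pics/s9.png",np.hstack([cv2.resize(u[90:240,140:280],(420,450),interpolation=cv2.INTER_CUBIC),cv2.resize(t[100:250,210:330],(360,450),interpolation=cv2.INTER_NEAREST)]))
```

```text
[ 0.4270608  -0.15752475  0.13572863]
```

View pics/s9.png

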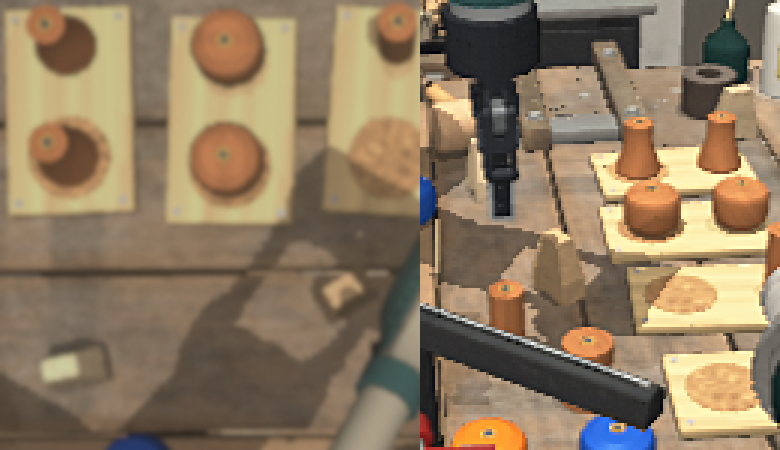

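Both the cone and the bun stand on their pads, and the gripper is above the post.

>>> step_arm(
  increments=[
    {"dp": [0.012,-0.008,-0.2],"yaw": 0,"grip": 1},
    {"dp": [0,0,-0.2],"yaw": 0,"grip": 1},
    {"dp": [0,0,-0.13],"yaw": 0,"grip": 1},
    {"dp": [0,0,-0.06],"yaw": 0,"grip": 1},
    {"dp": [0,0,0],"yaw": 0,"grip": 1},
  ],
)

```text
clock: 15.42
position: [0.4293, -0.1596, 0.0176]
ee_rot: [-0.001, -0.001, 1.0, 0.0]
contact_force: [0.2, 0.2, 0.3]
width: 0.0852
gripper_force: 0.0
```

>>> step_arm(
  increments=[
    {"dp": [0,0,0],"yaw": 0,"grip": 0.6},
    {"dp": [0,0,0],"yaw": 0,"grip": 0.4},
    {"dp": [0,0,0],"yaw": 0,"grip": 0.3},
    {"dp": [0,0,0],"yaw": 0,"grip": 0.3},
    {"dp": [0,0,0],"yaw": 0,"grip": 0.3},
  ],
)

```text
clock: 16.05
position: [0.4298, -0.1605, 0.0187]
ee_rot: [0.001, 0.0, 1.0, -0.0]
contact_force: [0.4, 0.6, 5.9]
width: 0.0311
gripper_force: 29.5
```

>>> step_arm(
  increments=[
    {"dp": [0,0,0.1],"yaw": 0,"grip": 0.3},
    {"dp": [0,0,0.2],"yaw": 0,"grip": 0.3},
    {"dp": [0.05,0,0.12],"yaw": 0,"grip": 0.3},
    {"dp": [0.15,0.05,0],"yaw": 0,"grip": 0.3},
    {"dp": [0.2,0.08,0],"yaw": 0,"grip": 0.3},
  ],
)

```text
clock: 16.68
position: [0.5096, -0.1345, 0.1024]
ee_rot: [0.0, 0.001, 1.0, -0.0]
contact_force: [0.3, -0.8, -1.5]
width: 0.0312
gripper_force: 30.0
```

>>> step_arm(
  increments=[
    {"dp": [0.2,0.08,0],"yaw": 0,"grip": 0.3},
    {"dp": [0.17,0.07,0],"yaw": 0,"grip": 0.3},
    {"dp": [0.08,0.03,0],"yaw": 0,"grip": 0.3},
    {"dp": [0,0,0],"yaw": 0,"grip": 0.3},
    {"dp": [0,0,0],"yaw": 0,"grip": 0.3},
  ],
)

```text
clock: 17.3
position: [0.5976, -0.0987, 0.1016]
ee_rot: [-0.001, 0.0, 1.0, 0.0]
contact_force: [-0.3, -1.0, -0.9]
width: 0.0312
gripper_force: 30.0
```

>>> step_arm(
  increments=[
    {"dp": [0.004,0,-0.12],"yaw": 0,"grip": 0.3},
    {"dp": [0,0,-0.13],"yaw": 0,"grip": 0.3},
    {"dp": [0,0,-0.08],"yaw": 0,"grip": 0.3},
    {"dp": [0,0,0],"yaw": 0,"grip": 0.3},
    {"dp": [0,0,0],"yaw": 0,"grip": 0.3},
  ],
)

```text
clock: 17.92
position: [0.6006, -0.0987, 0.0368]
ee_rot: [0.001, 0.0, 1.0, -0.0]
contact_force: [1.2, 0.3, -0.5]
width: 0.031
gripper_force: 30.0
```

>>> step_arm(
  increments=[
    {"dp": [-0.005,0,-0.015],"yaw": 0,"grip": 0.3},
    {"dp": [0,0,-0.01],"yaw": 0,"grip": 0.3},
    {"dp": [0,0,-0.004],"yaw": 0,"grip": 0.3},
    {"dp": [0,0,0],"yaw": 0,"grip": 0.3},
    {"dp": [0,0,0],"yaw": 0,"grip": 0.3},
  ],
)

```text
clock: 18.55
position: [0.5993, -0.0983, 0.0307]
ee_rot: [0.0, -0.0, 1.0, -0.0]
contact_force: [-1.3, 0.0, 5.2]
width: 0.031
gripper_force: 30.5
```

>>> step_arm(
  increments=[
    {"dp": [0,0,0],"yaw": 0,"grip": 0.5},
    {"dp": [0,0,0],"yaw": 0,"grip": 0.8},
    {"dp": [0,0,0],"yaw": 0,"grip": 1},
    {"dp": [0,0,0.2],"yaw": 0,"grip": 1},
    {"dp": [0,0,0.28],"yaw": 0,"grip": 1},
  ],
)

```text
clock: 19.18
position: [0.5978, -0.098, 0.1252]
ee_rot: [-0.002, -0.0, 1.0, 0.001]
contact_force: [1.0, 0.2, 0.4]
width: 0.0852
gripper_force: 0.0
```

>>> step_arm(
  increments=[
    {"dp": [-0.1,-0.12,0],"yaw": 0,"grip": 1},
    {"dp": [-0.17,-0.22,0],"yaw": 0,"grip": 1},
    {"dp": [-0.18,-0.22,0],"yaw": 0,"grip": 1},
    {"dp": [-0.08,-0.12,0],"yaw": 0,"grip": 1},
    {"dp": [0,0,0],"yaw": 0,"grip": 1},
  ],
)

```text
clock: 19.8
position: [0.4921, -0.2358, 0.1261]
ee_rot: [-0.0, 0.002, 1.0, -0.0]
contact_force: [0.1, 0.3, 0.4]
width: 0.085
gripper_force: 0.0
```

>>> step_arm(
  increments=[
    {"dp": [0,0,0],"yaw": 0,"grip": 1},
  ],
)

```text
clock: 19.92
position: [0.4935, -0.2339, 0.1261]
ee_rot: [0.0, 0.0, 1.0, 0.0]
contact_force: [0.1, 0.6, 0.4]
width: 0.0855
gripper_force: 0.0
```

Run:
```python
from h import *
print(manip.get_state()["position"])
u=cams.get_image("top");t=cams.get_image("side")
cv2.imwrite("pics/s10.png",np.hstack([cv2.resize(u[90:240,220:360],(420,450),interpolation=cv2.INTER_CUBIC),cv2.resize(t[120:240,210:306],(360,450),interpolation=cv2.INTER_NEAREST)]))
```

```text
[ 0.4935479  -0.23390264  0.12608449]
```

View pics/s10.png

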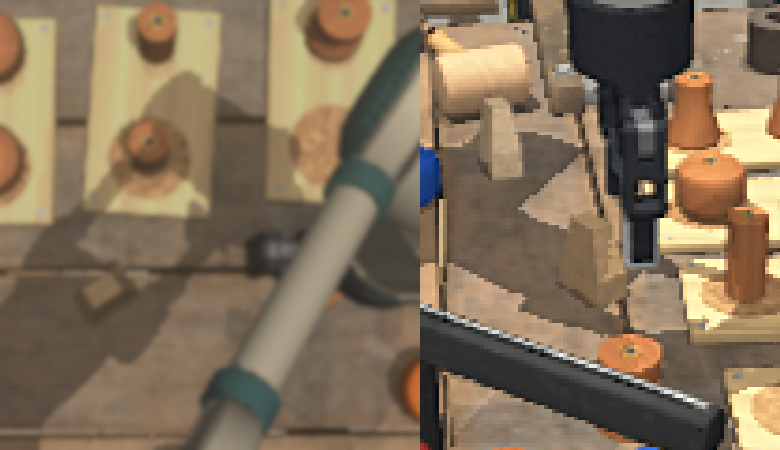

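The post stands on its pad. The blue bun sits just beside the spool, so I'll descend with the fingers part-closed to keep the near finger clear of it.

>>> step_arm(
  increments=[
    {"dp": [-0.005,-0.006,-0.1],"yaw": 0,"grip": 0.75},
    {"dp": [0,0,-0.12],"yaw": 0,"grip": 0.75},
    {"dp": [0,0,0],"yaw": 0,"grip": 0.75},
    {"dp": [0,0,0],"yaw": 0,"grip": 0.75},
  ],
)

```text
clock: 20.52
position: [0.4931, -0.2353, 0.0827]
ee_rot: [0.0, -0.001, 1.0, -0.0]
contact_force: [0.3, -0.2, 0.2]
width: 0.064
gripper_force: 0.0
```

>>> step_arm(
  increments=[
    {"dp": [-0.003,0,-0.1],"yaw": 0,"grip": 0.75},
    {"dp": [0,0,-0.1],"yaw": 0,"grip": 0.75},
    {"dp": [0,0,-0.09],"yaw": 0,"grip": 0.75},
    {"dp": [0,0,0],"yaw": 0,"grip": 0.75},
    {"dp": [0,0,0],"yaw": 0,"grip": 0.75},
  ],
)

```text
clock: 21.15
position: [0.4926, -0.236, 0.0253]
ee_rot: [0.001, -0.0, 1.0, -0.001]
contact_force: [-0.1, -0.2, 0.9]
width: 0.0643
gripper_force: 0.0
```

>>> step_arm(
  increments=[
    {"dp": [0,0,0],"yaw": 0,"grip": 0.55},
    {"dp": [0,0,0],"yaw": 0,"grip": 0.45},
    {"dp": [0,0,0],"yaw": 0,"grip": 0.42},
    {"dp": [0,0,0],"yaw": 0,"grip": 0.42},
  ],
)

```text
clock: 21.65
position: [0.4924, -0.2359, 0.0254]
ee_rot: [0.001, -0.0, 1.0, -0.001]
contact_force: [0.0, 1.8, 5.0]
width: 0.0426
gripper_force: 30.1
```

>>> step_arm(
  increments=[
    {"dp": [0,0,0.1],"yaw": 0,"grip": 0.42},
    {"dp": [0,0,0.15],"yaw": 0,"grip": 0.42},
    {"dp": [0.1,-0.01,0.05],"yaw": 0,"grip": 0.42},
    {"dp": [0.16,-0.025,0],"yaw": 0,"grip": 0.42},
    {"dp": [0.16,-0.025,0],"yaw": 0,"grip": 0.42},
  ],
)

```text
clock: 22.28
position: [0.5763, -0.2477, 0.0845]
ee_rot: [0.0, 0.0, 1.0, -0.0]
contact_force: [-0.2, -0.9, -0.3]
width: 0.0423
gripper_force: 30.9
```

>>> step_arm(
  increments=[
    {"dp": [0.12,-0.02,0],"yaw": 0,"grip": 0.42},
    {"dp": [0.04,0,0],"yaw": 0,"grip": 0.42},
    {"dp": [0,0,-0.05],"yaw": 0,"grip": 0.42},
    {"dp": [0,0,0],"yaw": 0,"grip": 0.42},
    {"dp": [0,0,0],"yaw": 0,"grip": 0.42},
  ],
)

```text
clock: 22.9
position: [0.6065, -0.2513, 0.0739]
ee_rot: [-0.001, 0.0, 1.0, 0.0]
contact_force: [0.8, 0.4, -0.5]
width: 0.0429
gripper_force: 30.9
```

.0739→.040: -0.17.

>>> step_arm(
  increments=[
    {"dp": [0,-0.003,-0.08],"yaw": 0,"grip": 0.42},
    {"dp": [0,0,-0.06],"yaw": 0,"grip": 0.42},
    {"dp": [0,0,-0.025],"yaw": 0,"grip": 0.42},
    {"dp": [0,0,0],"yaw": 0,"grip": 0.42},
    {"dp": [0,0,0],"yaw": 0,"grip": 0.42},
  ],
)

```text
clock: 23.52
position: [0.6079, -0.2523, 0.0414]
ee_rot: [0.0, -0.0, 1.0, -0.0]
contact_force: [0.2, 0.1, -0.1]
width: 0.0427
gripper_force: 30.9
```

>>> step_arm(
  increments=[
    {"dp": [0,0,-0.012],"yaw": 0,"grip": 0.42},
    {"dp": [0,0,-0.008],"yaw": 0,"grip": 0.42},
    {"dp": [0,0,0],"yaw": 0,"grip": 0.42},
    {"dp": [0,0,0],"yaw": 0,"grip": 0.42},
  ],
)

```text
clock: 24.02
position: [0.6078, -0.2522, 0.0375]
ee_rot: [0.0, -0.0, 1.0, -0.0]
contact_force: [-0.2, 0.8, 1.9]
width: 0.0429
gripper_force: 31.1
```

>>> step_arm(
  increments=[
    {"dp": [0,0,0],"yaw": 0,"grip": 0.6},
    {"dp": [0,0,0],"yaw": 0,"grip": 0.9},
    {"dp": [0,0,0],"yaw": 0,"grip": 0.9},
    {"dp": [0,0,0.15],"yaw": 0,"grip": 0.9},
    {"dp": [0,0,0.28],"yaw": 0,"grip": 0.9},
  ],
)

```text
clock: 24.65
position: [0.6058, -0.2512, 0.1212]
ee_rot: [-0.003, -0.0, 1.0, 0.002]
contact_force: [1.0, -0.8, -0.2]
width: 0.0771
gripper_force: 0.0
```

>>> step_arm(
  increments=[
    {"dp": [-0.1,0.1,0.2],"yaw": 0,"grip": 0.9},
    {"dp": [-0.25,0.1,0.1],"yaw": 0,"grip": 0.9},
    {"dp": [-0.25,0.1,0],"yaw": 0,"grip": 0.9},
    {"dp": [-0.25,0.1,0],"yaw": 0,"grip": 0.9},
    {"dp": [-0.2,0.1,0],"yaw": 0,"grip": 0.9},
  ],
)

```text
clock: 25.28
position: [0.3954, -0.1512, 0.1831]
ee_rot: [-0.0, 0.0, 1.0, -0.0]
contact_force: [0.8, -0.2, 1.4]
width: 0.0767
gripper_force: 0.0
```

>>> step_arm(
  increments=[
    {"dp": [-0.15,0.1,0],"yaw": 0,"grip": 0.9},
    {"dp": [-0.1,0.1,0],"yaw": 0,"grip": 0.9},
    {"dp": [0,0,0],"yaw": 0,"grip": 0.9},
  ],
)

```text
clock: 25.65
position: [0.3459, -0.1109, 0.1832]
ee_rot: [-0.0, -0.0, 1.0, 0.0]
contact_force: [0.8, -0.4, 0.1]
width: 0.077
gripper_force: 0.0
```

Run:
```python
from h import *
u=cams.get_image("top");t=cams.get_image("side");_,pads,H=bench(u)
P={"cone":(.6018,.1711),"bun":(.5916,.0356),"post":(.5982,-.0989),"spool":(.6075,-.2521)}
for n,(x,y) in P.items(): print(n,"exp px in crop",[round((a-b)*3) for a,b in zip(proj("top",(x,y,.012+H[n])),(140,80))])
cv2.imwrite("pics/s11.png",np.vstack([cv2.resize(u[80:190,140:400],(780,330),interpolation=cv2.INTER_CUBIC),cv2.resize(t[120:240,130:390],(780,270))[:, :, :]]))
```

```text
cone exp px in crop [46, 171]
bun exp px in crop [220, 185]
post exp px in crop [388, 170]
spool exp px in crop [582, 159]
```

View pics/s11.png

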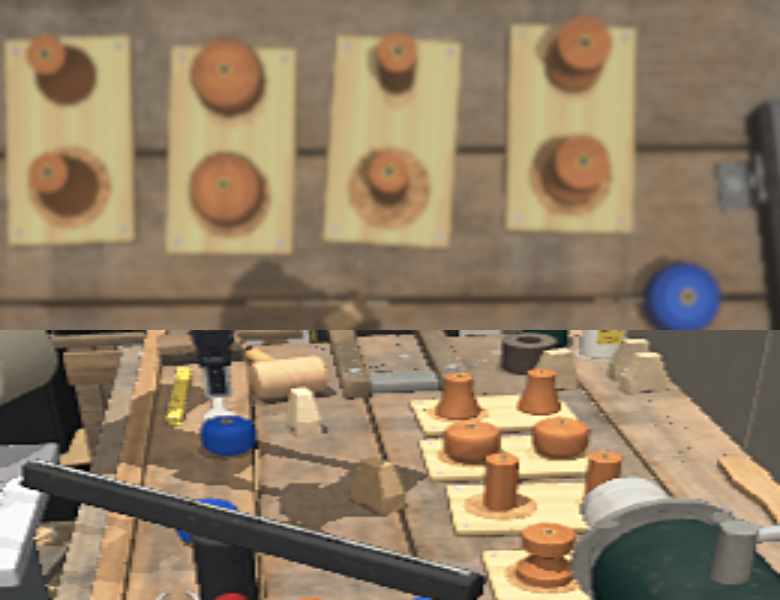

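All four feet stand upright, with their inserts at (47,172), (223,185), (389,171) and (582,162). Each is within about 3 mm of its expected pad centre. Both blocks are standing and the arm is clear.

```bash
python3 -c "
from rig import ticket
print(ticket.sign_off())"
```

```text
the job is handed in; nothing more can be done
None
```

All four turned feet stand upright on their matching cork pads, each within about 3 mm of the centre in the last picture; both tapered blocks are still standing where they were, and the job is handed in.

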